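Put the calibration weights back in their case

ROBOT

A 6-joint arm with a two-finger parallel gripper is mounted at the origin on a cart in front of the work surface, level with it; the furniture and walls round the work are solid. World frame = base frame: x ahead of the robot, y to its left, z up, the work surface at z = 0. Lengths are in m, angles in rad, forces in N, time in s.
With the tool pointing down it reaches from about 0.375 to 0.9 m from the base axis. Payload 3.1 kg.
Tool frame: the origin (TCP) lies between the finger pads; the fingertips stand 19 mm ahead of it and the grasp point (between the pads) is the TCP; z points along the fingers, y is the direction in which the jaws open and shut (so a half turn about z gives the same grasp; the last joint's range is limited). The gripper opens to 87 mm and grips with 3 to 60 N. Pads are 19 mm wide; open, the fingers measure 117 mm over their backs; the gripper's body (75 mm by 190 mm) begins 51 mm behind the grasp point.
Start: joints at [-1.292, 0.527, 1.433, -0, 1.181, -0.178], TCP at [0.276, -0.561, 0.242] pointing down, gripper open.
Joint ranges: [-3.08, 3.08], [-0.75, 2.2], [0.22, 2.44], [-1.43, 4.57], [0, 2.65], [-2.85, 2.85]. Speed limits (rad/s): [2.79, 2.79, 3.14, 3.14, 3.14, 3.14].

INTERFACE

Orientations are given as a unit quaternion [x, y, z, w].
In Python, from rig import robot gives the robot as it stands.
- The arm moves only by the tool apply_moves, never from a script. Its argument "series" is a list of rows, each a list of 7 numbers: the shift along the tool's x, y, z in cm, then the turn, a rotation vector about the tool's x, y, z in degrees, then the opening, from 0 (shut) to 1 (fully open). In form: [[dx, dy, dz, rx, ry, rz, grip], ...]. A call has 1 to 5 rows; each row is the pose to reach, as a shift and turn from the pose commanded when the call began, along the tool's axes at that moment; what a row does not reach only later rows make up. A row lasts 1/12 s, in which the tool goes at most 41.7 mm and 7.16 degrees, less where a joint would pass 70% of its speed; a pose out of reach is approached as far as the arm can. A call with a gripper value outside its range is refused whole. The fingers move at their own pace and stop on an object; "newtons" is the grip in N (left out, the last holds). Time passes only in rows, so rows that repeat a pose let the fingers close. It gives the time, the measured TCP pose, the force and the opening at its end, in the units of the state.
- robot.get_obs(): the state, without advancing time (a new reading comes with each control period).
- robot.camera(name): name is "scene" or "top" or "wrist"; returns the picture (384x512x3 uint8, red, green, blue); there is no depth.
- robot.camera_params(name): a dict with "mtx" (3x3 intrinsics, pixels), "D" ([k1, k2, p1, p2, k3] as OpenCV has them; the pictures are not rectified), "origin" and "rotation" of the camera in the world. Camera axes: x right, y down, z forward; pixel columns grow to the right and rows downward; lengths in m; the calibration is good to about 2 mm. A picture is of the moment at which its call begins: read the wrist's pose just before it. camera_params takes no time and is no camera call; for the wrist camera it gives the pose at the moment of the call.
- robot.hand_in(): hands the job in, once; it reports no verdict.
The state is a dict: "time": time; "q": joint angles; "joint_velocities": joint speeds; "joint_torque": joint torques, N m; "position": TCP position; "tool_rot": TCP orientation; "ft_force": force on the tool from outside, world axes, zero at the start; "moment": the same for the moment, N m; "grip_width": finger opening in m.
Only numpy, scipy, OpenCV 4.12 (cv2) and the standard library are available. Lean on these libraries where they do the work, as an engineer would, in place of code of your own. Each camera call takes 0.05 s, during which the arm holds its last target. There are 200 camera calls.

TASK

The balance check is done: put the four knob-topped calibration weights, the one on the balance pan included, back in the open wooden case, each standing upright in the liner well made for its size and fully down on the well's floor. The hooked weight and the flat slotted weight belong to another set: leave them where they are.

Things in the scene. Friction and masses are not known exactly. Their poses are not given: they have to be found in the camera images.
- knob_500: the largest of the four calibration weights: upright plain steel cylinder 46 mm across, body 42 mm high, a neck and round knob 29 mm across on top, 64 mm high in all, about 500 g. Origin: centre of its underside; z up. Starts upright on the pan (100 mm across, top 50 mm above the worktop) of a fixed balance (120 x 190 mm, 40 mm high).
- knob_200: the second largest of the four calibration weights: upright plain steel cylinder 36 mm across, body 30 mm high, a neck and round knob 22 mm across on top, 49 mm high in all, about 200 g. Origin: centre of its underside; z up. Starts upright on the worktop. Wall cabinets hang about 0.45 m above the worktop from about 0.6 m ahead of the robot.
- knob_100: the second smallest of the four calibration weights: upright plain steel cylinder 28 mm across, body 25 mm high, a neck and round knob 17 mm across on top, 41 mm high in all, about 100 g. Origin: centre of its underside; z up. Starts upright on the worktop. Wall cabinets hang about 0.45 m above the worktop from about 0.6 m ahead of the robot.
- knob_50: the smallest of the four calibration weights: upright plain steel cylinder 21 mm across, body 22 mm high, a neck and round knob 13 mm across on top, 35 mm high in all, about 50 g. Origin: centre of its underside; z up. Starts upright on the worktop. Wall cabinets hang about 0.45 m above the worktop from about 0.6 m ahead of the robot.
- nest_500: liner for the 46 mm weight: dark grey block 64 x 64 x 15 mm high with a round well 54 mm across, 9 mm deep. Origin: centre of its underside, below the well's middle; well floor at z = 6 mm. Four such, fixed in an open wooden case (272 x 77 mm, walls 21 mm above the worktop, 1 mm over the liners), stand in a row along their y axes, 64.6 mm apart, in any order; undersides 5 mm above the worktop.
- nest_200: liner for the 36 mm weight: dark grey block 64 x 64 x 15 mm high with a round well 44 mm across, 9 mm deep. Origin: centre of its underside, below the well's middle; well floor at z = 6 mm. Four such, fixed in an open wooden case (272 x 77 mm, walls 21 mm above the worktop, 1 mm over the liners), stand in a row along their y axes, 64.6 mm apart, in any order; undersides 5 mm above the worktop.
- nest_100: liner for the 28 mm weight: dark grey block 64 x 64 x 15 mm high with a round well 36 mm across, 9 mm deep. Origin: centre of its underside, below the well's middle; well floor at z = 6 mm. Four such, fixed in an open wooden case (272 x 77 mm, walls 21 mm above the worktop, 1 mm over the liners), stand in a row along their y axes, 64.6 mm apart, in any order; undersides 5 mm above the worktop.
- nest_50: liner for the 21 mm weight: dark grey block 64 x 64 x 15 mm high with a round well 29 mm across, 9 mm deep. Origin: centre of its underside, below the well's middle; well floor at z = 6 mm. Four such, fixed in an open wooden case (272 x 77 mm, walls 21 mm above the worktop, 1 mm over the liners), stand in a row along their y axes, 64.6 mm apart, in any order; undersides 5 mm above the worktop.
- hook_weight: a look-alike that does not belong: an upright steel cylinder 36 mm across and 34 mm high with a thin wire hook instead of a knob on top, 57 mm high in all, about 200 g. Stands loose on the worktop. Origin: centre of its underside.
- slot_weight: a look-alike that does not belong: a flat steel disc 46 mm across and 14 mm thick with a slot 8 mm wide from its rim to its middle and no knob, about 100 g. Lies loose on the worktop. Origin: centre of its underside, slot towards its +x.

How it is judged:
At the end, for the whole second after the job is handed in: Each of the four knob weights is released and at rest in the well of its own liner: centre within 8 mm of the well's middle, underside within 3 mm of the well floor, upright within 0.1 rad; the hooked and the slotted weight are within 15 mm of where they stood (horizontal distance between knob_500 and nest_500 below 0.008 m and z of knob_500 in the frame of nest_500 between 0.002 and 0.009 m and angle between each of knob_500, knob_200, knob_100, knob_50's own z axis and vertical below 0.1 rad and linear speed of each of knob_500, knob_200, knob_100, knob_50 below 0.01 m/s and horizontal distance between knob_200 and nest_200 below 0.008 m and z of knob_200 in the frame of nest_200 between 0.002 and 0.009 m and horizontal distance between knob_100 and nest_100 below 0.008 m and z of knob_100 in the frame of nest_100 between 0.002 and 0.009 m and horizontal distance between knob_50 and nest_50 below 0.008 m and z of knob_50 in the frame of nest_50 between 0.002 and 0.009 m and distance of each of hook_weight, slot_weight from where it was at the start of the episode below 0.015 m); the robot touches nothing.
It fails at once if the hooked weight or the slotted weight was shifted by more than 15 mm (distance of any of hook_weight, slot_weight from where it was at the start of the episode above 0.015 m).
It also fails if it takes over 109 s, if anything falls off the work surface, if the arm or the gripper's body presses on something with over 40 N, if the wrist force passes 120 N, or if a joint passes its speed limit or range.

## Working session

There is one attempt and no reset: what is moved stays moved. The work goes in short steps, Python scripts to look and compute and a tool call to move; the robot and the scene stay as the last step left them, time stands still between calls to the robot, and variables do not carry over. Pictures are saved under pics/ and viewed, about 12 in all and at most 16, crops included, and the job is handed in when it is done.

Besides the shell and the picture viewer there is one more tool, called after ">>>" as name(argument=value, ...), one argument or row to a line, values as JSON. apply_moves: Moves the arm, as the interface text tells. Its arguments: {"type":"object","properties":{"series":{"type":"array"},"newtons":{"type":"number"}},"required":["series"]}

```bash
mkdir -p pics; ls; python3 - <<'E'
from rig import robot
import cv2,numpy as np
o=robot.get_obs();print(o['time'],o['position'],o['tool_rot'],o['grip_width'])
for n in ("scene","top"):
    p=robot.camera_params(n);print(n,p)
    cv2.imwrite(f'pics/{n}0.png',cv2.resize(robot.camera(n)[:,:,::-1],(800,600),interpolation=cv2.INTER_CUBIC))
E
```

```text
pics
0.0 [ 0.276054   -0.55996359  0.2405752 ] [ 9.73916892e-01  2.26902458e-01 -6.17122423e-05 -1.07640138e-03] 0.08681925893309353
scene {'mtx': array([[441.89561133,   0.        , 258.82382794],
       [  0.        , 441.89561133, 186.39398633],
       [  0.        ,   0.        ,   1.        ]]), 'D': array([-0.13443211,  0.        ,  0.        ,  0.        ,  0.        ]), 'origin': array([-0.01553656,  0.51954696,  0.86066342]), 'rotation': array([-0.35417192,  0.86072155, -0.34109852,  0.13180468])}
top {'mtx': array([[367.99188554,   0.        , 252.35124777],
       [  0.        , 367.99188554, 192.32761554],
       [  0.        ,   0.        ,   1.        ]]), 'D': array([-0.06414331,  0.        ,  0.        ,  0.        ,  0.        ]), 'origin': array([0.37916762, 0.00355205, 1.19992866]), 'rotation': array([ 0.71295629, -0.69904397,  0.04588298, -0.03042388])}
```

View pics/top0.png

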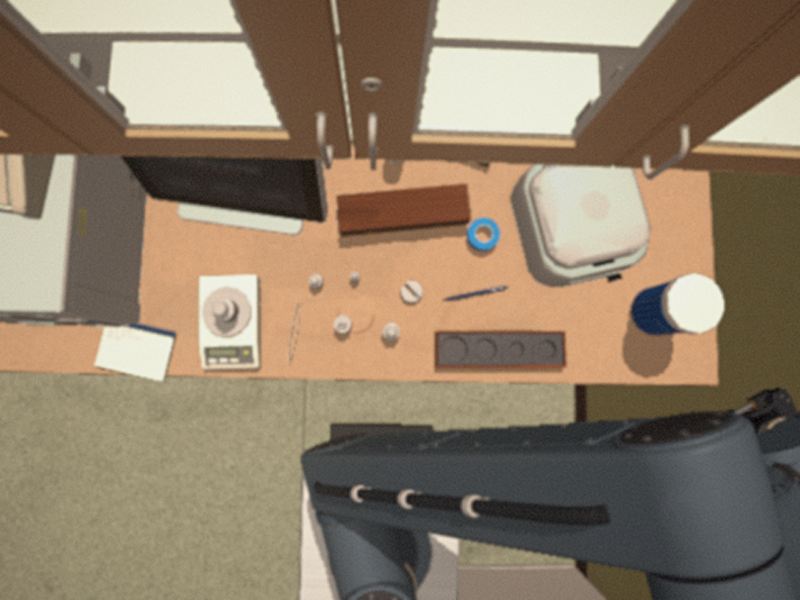

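View pics/scene0.png

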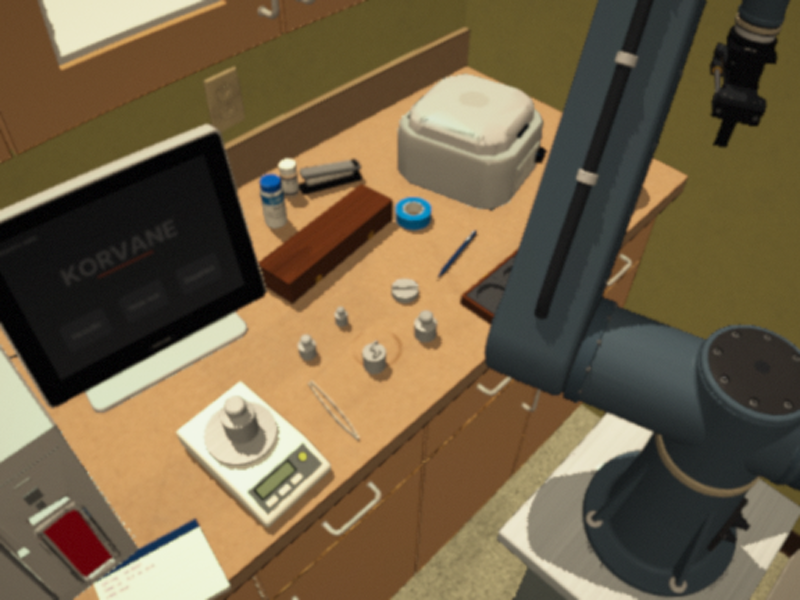

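```bash
cat > h.py <<'E'
from rig import robot
import cv2,numpy as np
from scipy.spatial.transform import Rotation as R
def rays(n,uv,p=None):
    p=p or robot.camera_params(n)
    u=cv2.undistortPoints(np.array(uv,float).reshape(-1,1,2),p['mtx'],p['D']).reshape(-1,2)
    return p['origin'],R.from_quat(p['rotation']).apply(np.c_[u,np.ones(len(u))])
def onplane(n,uv,z,p=None):
    o,d=rays(n,uv,p); return o+d*((np.broadcast_to(z,len(d))-o[2])/d[:,2])[:,None]
def proj(n,X,p=None):
    p=p or robot.camera_params(n); r=R.from_quat(p['rotation']).inv()
    return cv2.projectPoints(np.array(r.apply(np.array(X,float)-p['origin'])),np.zeros(3),np.zeros(3),p['mtx'],p['D'])[0].reshape(-1,2)
def down(yaw): # jaw (tool y) axis: tool x at angle yaw, z down
    return R.from_euler('z',yaw)*R.from_euler('x',np.pi)
def plan(*targets):
    """(x,y,z,yaw or None) -> shift cm & rotvec deg in current tool frame"""
    o=robot.get_obs();Q=R.from_quat(o['tool_rot']);P=o['position']
    print('t %.2f'%o['time'],'pos',P.round(4),'yaw',np.arctan2(*Q.as_matrix()[[1,0],0]).round(3),'w %.4f'%o['grip_width'],'F',np.round(o['ft_force'],1))
    for t in targets:
        yaw=t[3] if len(t)>3 else np.arctan2(*Q.as_matrix()[[1,0],0])
        print(t,'->',(Q.inv().apply(np.array(t[:3])-P)*100).round(2),np.degrees((Q.inv()*down(yaw)).as_rotvec()).round(2))
def snap(n,f,box=None,s=1.5):
    p=robot.camera_params(n); im=robot.camera(n)[:,:,::-1]
    cv2.imwrite(f'pics/{f}_raw.png',im); np.save(f'pics/{f}.npy',p,allow_pickle=True)
    x0,y0,x1,y1=box or (0,0,512,384)
    cv2.imwrite(f'pics/{f}.png',cv2.resize(im[y0:y1,x0:x1],None,fx=s,fy=s,interpolation=cv2.INTER_CUBIC)); return im
E
python3 - <<'E'
from h import *
k=512/800
names=dict(b500=(225,310,.1),k100=(316,283,.035),k50=(354,278,.03),hook=(342,325,.03),k200=(391,332,.04),slot=(411,292,.014),w1=(455,350,.02),w2=(486,349,.02),w3=(517,349,.02),w4=(547,349,.02),cA=(435,332,.021),cB=(565,368,.021),cC=(565,332,.021),book=(340,235,.05),ballo=(232,368,.04))
for n,(u,v,z) in names.items(): print(n,onplane('top',[[u*k,v*k]],z)[0].round(3))
print({k:v.round(3) if hasattr(v,'round') else v for k,v in robot.camera_params('wrist').items()})
plan((.44,-.18,.24,None) if 0 else (.276,-.56,.24))
snap('top','topcrop',(115,150,375,250),3)
E
```

```text
b500 [0.474 0.305 0.1  ]
k100 [0.538 0.14  0.035]
k50 [0.551 0.063 0.03 ]
hook [0.454 0.085 0.03 ]
k200 [ 0.441 -0.015  0.04 ]
slot [ 0.527 -0.056  0.014]
w1 [ 0.408 -0.148  0.02 ]
w2 [ 0.411 -0.212  0.02 ]
w3 [ 0.412 -0.276  0.02 ]
w4 [ 0.413 -0.339  0.02 ]
cA [ 0.444 -0.106  0.021]
cB [ 0.374 -0.376  0.021]
cC [ 0.449 -0.377  0.021]
book [0.636 0.093 0.05 ]
ballo [0.362 0.302 0.04 ]
{'mtx': array([[337.319,   0.   , 251.457],
       [  0.   , 337.319, 188.139],
       [  0.   ,   0.   ,   1.   ]]), 'D': array([0.016, 0.   , 0.   , 0.   , 0.   ]), 'origin': array([ 0.349, -0.524,  0.383]), 'rotation': array([ 0.84 , -0.523, -0.079,  0.125])}
t 0.10 pos [ 0.2761 -0.56    0.2407] yaw 0.458 w 0.0871 F [ 0.1  0.4 -0.2]
(0.276, -0.56, 0.24) -> [-0.01 -0.01  0.07] [-0.11 -0.02  0.  ]
```

View pics/topcrop.png

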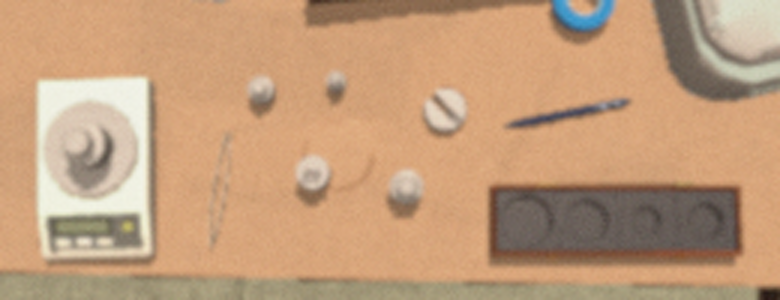

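```bash
python3 - <<'E'
from h import *
plan((.41,-.30,.24,np.pi/2))
p=robot.camera_params('wrist');o=robot.get_obs();Q=R.from_quat(o['tool_rot'])
print('cam in tool',Q.inv().apply(p['origin']-o['position']).round(3),'fwd',(Q.inv()*R.from_quat(p['rotation'])).as_matrix().round(3))
E
```

```text
t 0.15 pos [ 0.2761 -0.5601  0.2408] yaw 0.458 w 0.0871 F [ 0.4  0.2 -0.2]
(0.41, -0.3, 0.24, 1.5707963267948966) -> [ 23.51 -17.42   0.11] [ -0.08  -0.07 -63.77]
cam in tool [ 0.081 -0.    -0.143] fwd [[-0.001 -0.956 -0.293]
 [ 1.    -0.001  0.   ]
 [-0.    -0.293  0.956]]
```

>>> apply_moves(
  series=[
    [3.5,-2.5,0,0,0,-7,1],
    [7,-5,0,0,0,-14,1],
    [10.5,-7.5,0,0,0,-21,1],
    [14,-10,0,0,0,-28,1],
    [17,-12,0,0,0,-35,1],
  ],
)

```text
time: 0.57
position: [0.3759, -0.3758, 0.2412]
tool_rot: [0.859, 0.511, 0.0, -0.001]
ft_force: [0.1, 0.3, -0.6]
grip_width: 0.0873
```

```bash
python3 - <<'E'
from h import *
plan((.41,-.21,.24,np.pi/2))
E
```

```text
t 0.57 pos [ 0.3759 -0.3758  0.2412] yaw 1.074 w 0.0873 F [ 0.1  0.3 -0.6]
(0.41, -0.21, 0.24, 1.5707963267948966) -> [16.2  -4.91  0.14] [ -0.04  -0.05 -28.48]
```

>>> apply_moves(
  series=[
    [4,-1.2,0,0,0,-7,1],
    [8,-2.4,0,0,0,-14,1],
    [12,-3.6,0,0,0,-21,1],
    [16.2,-4.9,0,0,0,-28,1],
    [16.2,-4.9,0,0,0,-28.5,1],
  ],
)

```text
time: 0.98
position: [0.4095, -0.2047, 0.241]
tool_rot: [0.705, 0.709, 0.001, -0.003]
ft_force: [-1.2, 0.9, -0.6]
grip_width: 0.0871
```

```bash
python3 - <<'E'
from h import *
plan((.41,-.21,.24,np.pi/2),(.46,.07,.24,np.pi/2))
snap('wrist','w1')
E
```

```text
t 0.98 pos [ 0.4095 -0.2047  0.241 ] yaw 1.575 w 0.0871 F [-1.2  0.9 -0.6]
(0.41, -0.21, 0.24, 1.5707963267948966) -> [-0.53  0.05  0.1 ] [-0.19 -0.34  0.26]
(0.46, 0.07, 0.24, 1.5707963267948966) -> [27.45  5.18  0.25] [-0.19 -0.34  0.26]
```

View pics/w1.png

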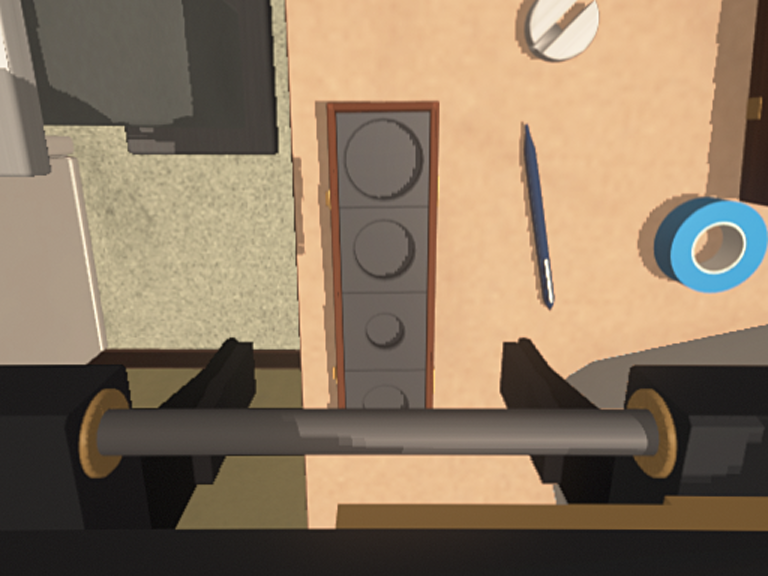

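```bash
python3 - <<'E'
from h import *
p=np.load('pics/w1.npy',allow_pickle=True).item()
X=onplane('wrist',np.array([(383.5,159.5),(384,249.5),(385,331),(329,101.5),(438.5,101.5)])/1.5-0.17,[.02,.02,.02,.021,.021],p)
print(X.round(4),np.linalg.norm(np.diff(X[:3],axis=0),axis=1),np.linalg.norm(X[4]-X[3]))
# radius check & render model
c0=X[:3].mean(0)
for r,i in((.027,0),(.022,1),(.0145,2)):
    print(((proj('wrist',[X[i]+[r,0,0],X[i]-[r,0,0],X[i]+[0,r,0],X[i]-[0,r,0]],p)+.17)*1.5).round(0).tolist())
plan((.41,-.21,.24,np.pi/2))
E
```

```text
[[ 0.4129 -0.1439  0.02  ]
 [ 0.4138 -0.2083  0.02  ]
 [ 0.415  -0.2729  0.02  ]
 [ 0.3758 -0.1059  0.021 ]
 [ 0.4498 -0.1057  0.021 ]] [0.06446978 0.06457246] 0.07394456746896595
[[422.0, 160.0], [345.0, 159.0], [384.0, 119.0], [383.0, 198.0]]
[[414.0, 250.0], [354.0, 249.0], [384.0, 220.0], [384.0, 278.0]]
[[404.0, 331.0], [366.0, 331.0], [385.0, 313.0], [385.0, 348.0]]
t 1.03 pos [ 0.4102 -0.2077  0.2413] yaw 1.572 w 0.0867 F [0.2 0.7 0.2]
(0.41, -0.21, 0.24, 1.5707963267948966) -> [-0.23 -0.02  0.13] [-0.11 -0.14  0.08]
```

>>> apply_moves(
  series=[
    [4,0.8,0,0,0,0,1],
    [8,1.6,0,0,0,0,1],
    [12,2.4,0,0,0,0,1],
    [16,3.2,0,0,0,0,1],
    [20,4,0,0,0,0,1],
  ],
)

```text
time: 1.45
position: [0.4525, -0.0121, 0.2417]
tool_rot: [0.71, 0.704, 0.0, 0.001]
ft_force: [1.5, -0.2, -0.4]
grip_width: 0.087
```

>>> apply_moves(
  series=[
    [4,1,0,0,0,0,1],
    [7,1,0,0,0,0,1],
    [9,1,0,0,0,0,1],
    [9,1,0,0,0,0,1],
  ],
)

```text
time: 1.78
position: [0.4626, 0.0798, 0.2415]
tool_rot: [0.708, 0.706, 0.0, -0.0]
ft_force: [-0.4, 0.3, -0.6]
grip_width: 0.0873
```

```bash
python3 - <<'E'
from h import *
plan((.46,.1,.24,np.pi/2))
snap('wrist','w2')
E
```

```text
t 1.78 pos [0.4626 0.0798 0.2415] yaw 1.568 w 0.0873 F [-0.4  0.3 -0.6]
(0.46, 0.1, 0.24, 1.5707963267948966) -> [ 2.02 -0.26  0.15] [ 0.02 -0.05 -0.14]
```

View pics/w2.png

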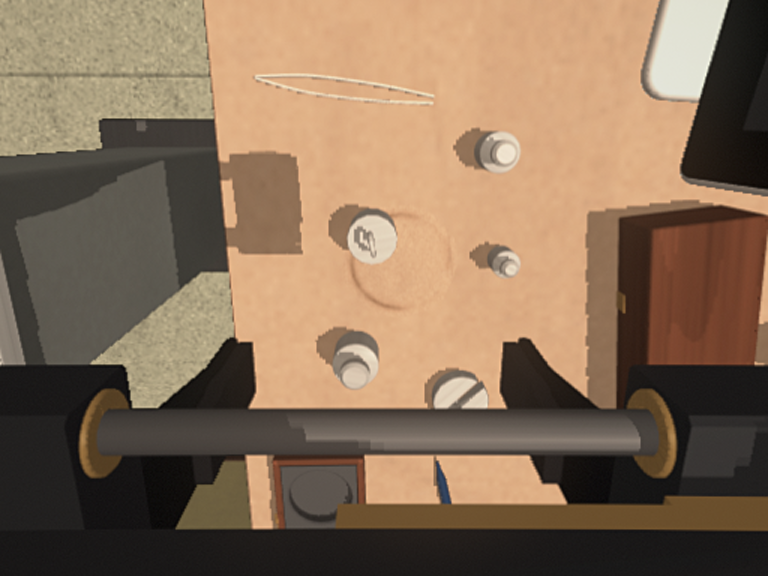

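```bash
python3 - <<'E'
from h import *
p=np.load('pics/w2.npy',allow_pickle=True).item()
f=lambda u,v,z:onplane('wrist',[(u/1.5-.17,v/1.5-.17)],z,p)[0].round(4)
print('k100',f(504,152,.0325),'base',f(498,152,.025))
print('k50',f(509,268,.0285));print('k200',f(355,374,.038),f(357,358,.03));print('hook',f(372,239,.034),'slot',f(460,397,.014))
print('box bottom',f(618,300,0))
for h in(.03,.04,.05,.06,.08,.1):print(h,f(650,300,h)[0])
print('screen edge',f(682,180,.05),f(682,180,.15),f(682,180,.0),'stand',f(642,80,.005))
c=cv2.imread('pics/w2_raw.png')[85:270,215:365]
cv2.imwrite('pics/w2c.png',cv2.resize(c,None,fx=4,fy=3.2*1.25/1.0,interpolation=cv2.INTER_CUBIC)[:800]) if 0 else cv2.imwrite('pics/w2c.png',cv2.resize(c,None,fx=3.2,fy=3.2,interpolation=cv2.INTER_CUBIC))
E
```

```text
k100 [0.5481 0.1447 0.0325] base [0.5458 0.1444 0.025 ]
k50 [0.5585 0.0627 0.0285]
k200 [ 0.4455 -0.0175  0.038 ] [ 0.4468 -0.008   0.03  ]
hook [0.459  0.0858 0.034 ] slot [ 0.5302 -0.051   0.014 ]
box bottom [0.655 0.028 0.   ]
0.03 0.6634
0.04 0.6577
0.05 0.6521
0.06 0.6464
0.08 0.6351
0.1 0.6238
screen edge [0.6599 0.1272 0.05  ] [0.601  0.1373 0.15  ] [0.6893 0.1222 0.    ] stand [0.6468 0.1912 0.005 ]
```

View pics/w2c.png

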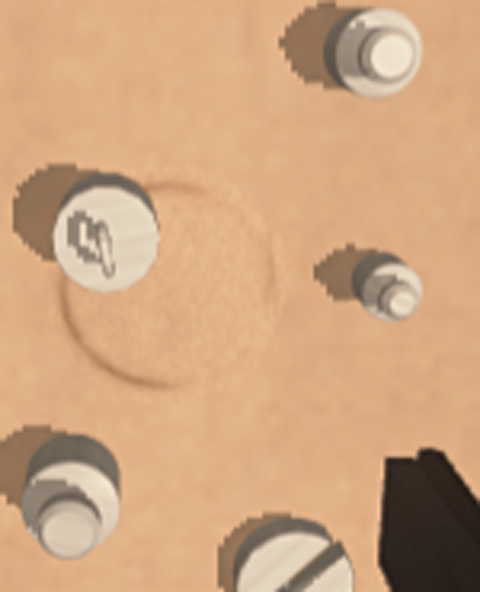

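```bash
python3 - <<'E'
from h import *
p=np.load('pics/w2.npy',allow_pickle=True).item()
f=lambda u,v,z:onplane('wrist',[((u+.5)/3.2-.5+215,(v+.5)/3.2-.5+85)],z,p)[0].round(4)
for n,c,z,k,zk,r in(('k100',(379.5,52.5),.025,(391,55),.041,.014),('k50',(391,291),.022,(400,300),.035,.0105),('k200',(71.5,509),.03,(69,527),.049,.018),('hook',(106.5,239),.034,None,0,.018)):
    print(n,f(*c,z),f(*k,zk) if k else '', 'r',(f(c[0]+{'k100':43,'k50':31,'k200':49,'hook':52}[n],c[1],z)-f(*c,z))[0],r)
plan((.4455,-.016,.15,np.pi/2))
E
```

```text
k100 [0.5473 0.1445 0.025 ] [0.5471 0.1445 0.041 ] r 0.013800000000000034 0.014
k50 [0.5574 0.0643 0.022 ] [0.5573 0.0646 0.035 ] r 0.010800000000000032 0.0105
k200 [ 0.4458 -0.0147  0.03  ] [ 0.4457 -0.012   0.049 ] r 0.01770000000000005 0.018
hook [0.4591 0.0856 0.034 ]  r 0.017199999999999993 0.018
t 1.83 pos [0.4627 0.078  0.2415] yaw 1.568 w 0.0868 F [ 0.3 -0.1  1.2]
(0.4455, -0.016, 0.15, 1.5707963267948966) -> [-9.4  -1.7   9.15] [ 0.03  0.03 -0.15]
```

>>> apply_moves(
  series=[
    [-3.5,-0.6,1,0,0,0,1],
    [-7,-1.2,4,0,0,0,1],
    [-9.2,-1.7,7.5,0,0,0,1],
    [-9.2,-1.7,11,0,0,0,1],
    [-9.2,-1.7,13,0,0,0,1],
  ],
)

```text
time: 2.25
position: [0.4436, -0.0178, 0.1089]
tool_rot: [0.711, 0.703, -0.001, -0.001]
ft_force: [-0.7, 0.3, -0.5]
grip_width: 0.0867
```

```bash
python3 - <<'E'
from h import *
snap('wrist','w3')
plan((.4458,-.0138,.033,np.pi/2))
E
```

```text
t 2.30 pos [ 0.4421 -0.0169  0.1068] yaw 1.561 w 0.0869 F [-0.9  0.5 -1.4]
(0.4458, -0.0138, 0.033, 1.5707963267948966) -> [0.3  0.43 7.38] [-0.47 -0.1  -0.58]
```

View pics/w3.png

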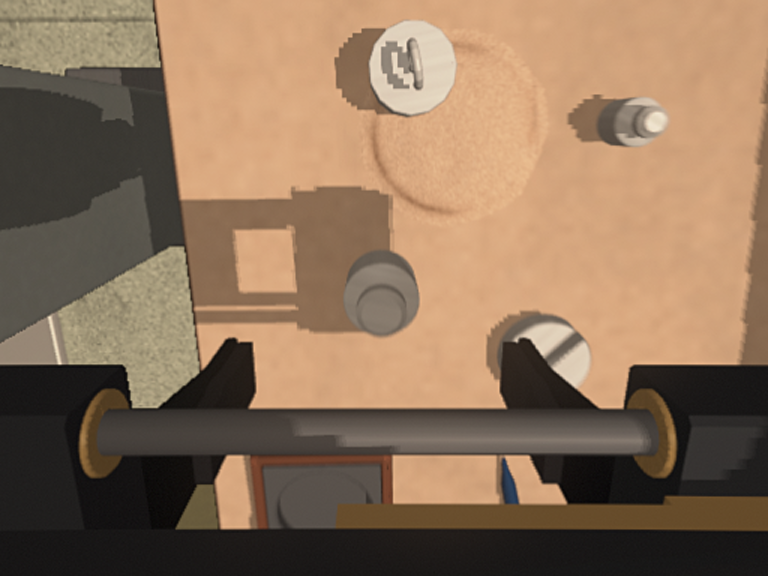

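```bash
python3 - <<'E'
from h import *
p=np.load('pics/w3.npy',allow_pickle=True).item()
f=lambda u,v,z:onplane('wrist',[(u/1.5-.17,v/1.5-.17)],z,p)[0].round(4)
print(f(381,309,.049),f(381.5,298,.03),'hook',f(412.5,67,.034))
plan((.4455,-.0135,.033,np.pi/2))
E
```

```text
[ 0.4452 -0.0106  0.049 ] [ 0.4455 -0.0122  0.03  ] hook [0.4587 0.0859 0.034 ]
t 2.30 pos [ 0.4421 -0.0169  0.1068] yaw 1.561 w 0.0869 F [-0.9  0.5 -1.4]
(0.4455, -0.0135, 0.033, 1.5707963267948966) -> [0.33 0.4  7.38] [-0.47 -0.1  -0.58]
```

>>> apply_moves(
  series=[
    [0.4,0.1,3,0,0,0,1],
    [0.4,0.1,6,0,0,0,1],
    [0.4,0.1,7.2,0,0,0,1],
    [0.4,0.1,7.2,0,0,0,1],
  ],
)

```text
time: 2.63
position: [0.4452, -0.0117, 0.0377]
tool_rot: [0.709, 0.705, -0.001, -0.002]
ft_force: [-1.0, 0.6, 0.0]
grip_width: 0.087
```

>>> apply_moves(
  series=[
    [0,0,0,0,0,0,0.4],
    [0,0,0,0,0,0,0.3],
    [0,0,0,0,0,0,0.2],
    [0,0,0,0,0,0,0.2],
    [0,0,0,0,0,0,0.2],
  ],
  newtons=20,
)

```text
time: 3.05
position: [0.4463, -0.0106, 0.0406]
tool_rot: [0.709, 0.705, 0.001, 0.001]
ft_force: [0.4, -0.8, 0.1]
grip_width: 0.0614
```

>>> apply_moves(
  series=[
    [0,0,0.7,0,0,0,0.4],
    [-0.1,0,0.7,0,0,0,0.2],
    [-0.1,0,0.7,0,0,0,0.2],
    [-0.1,0,0.7,0,0,0,0.2],
    [-0.1,0,0.7,0,0,0,0.2],
  ],
)

```text
time: 3.47
position: [0.4454, -0.0113, 0.0324]
tool_rot: [0.709, 0.705, -0.0, -0.0]
ft_force: [0.1, 0.0, -1.0]
grip_width: 0.0356
```

>>> apply_moves(
  series=[
    [0,0,0,0,0,0,0.2],
    [0,0,0,0,0,0,0.2],
    [0,0,0,0,0,0,0.2],
    [0,0,0,0,0,0,0.2],
    [0,0,0,0,0,0,0.2],
  ],
)

```text
time: 3.88
position: [0.4457, -0.0114, 0.0325]
tool_rot: [0.709, 0.705, -0.0, -0.0]
ft_force: [0.3, -0.3, -1.9]
grip_width: 0.0354
```

>>> apply_moves(
  series=[
    [0,0,-4,0,0,0,0.2],
    [0,0,-8,0,0,0,0.2],
    [-4,-0.6,-8,0,0,0,0.2],
    [-8,-1.2,-8,0,0,0,0.2],
    [-12,-1.8,-8,0,0,0,0.2],
  ],
)

```text
time: 4.3
position: [0.4273, -0.132, 0.1134]
tool_rot: [0.708, 0.707, 0.0, 0.001]
ft_force: [0.4, -1.3, -2.0]
grip_width: 0.0351
```

>>> apply_moves(
  series=[
    [-4,-0.7,0,0,0,0,0.2],
    [-7.7,-1.4,0,0,0,0,0.2],
    [-7.7,-1.4,0,0,0,0,0.2],
    [-7.7,-1.4,0,0,0,0,0.2],
  ],
)

```text
time: 4.63
position: [0.4125, -0.2106, 0.1126]
tool_rot: [0.71, 0.704, 0.0, 0.0]
ft_force: [0.4, 0.2, -2.6]
grip_width: 0.035
```

```bash
python3 - <<'E'
from h import *
snap('wrist','w4')
plan((.414,-.208,.0445,np.pi/2))
E
```

```text
t 4.68 pos [ 0.412  -0.2086  0.1124] yaw 1.564 w 0.0351 F [-0.7  0.6 -1.9]
(0.414, -0.208, 0.0445, 1.5707963267948966) -> [0.05 0.2  6.79] [-0.05 -0.06 -0.41]
```

View pics/w4.png

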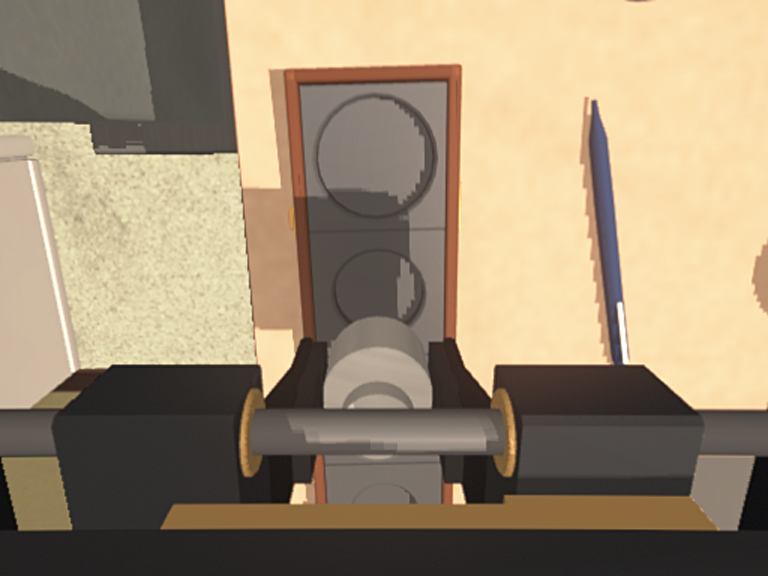

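```bash
python3 - <<'E'
from h import *
p=np.load('pics/w4.npy',allow_pickle=True).item()
f=lambda u,v,z:onplane('wrist',[(u/1.5-.17,v/1.5-.17)],z,p)[0].round(4)
print('500',f(376.5,155.5,.02),f(316,155.5,.02),f(437,155.5,.02),f(376.5,95,.02),f(376.5,216,.02)); print('200x',f(379,291,.02),'top',f(379,249,.02))
E
```

```text
500 [ 0.4131 -0.1417  0.02  ] [ 0.3858 -0.1415  0.02  ] [ 0.4403 -0.142   0.02  ] [ 0.4133 -0.1162  0.02  ] [ 0.4128 -0.1691  0.02  ]
200x [ 0.4136 -0.206   0.02  ] top [ 0.4138 -0.185   0.02  ]
```

>>> apply_moves(
  series=[
    [0.1,0.15,2,0,0,0,0.2],
    [0.1,0.15,4,0,0,0,0.2],
    [0.1,0.15,5,0,0,0,0.2],
    [0.1,0.15,5,0,0,0,0.2],
    [0.1,0.15,5,0,0,0,0.2],
  ],
)

```text
time: 5.1
position: [0.4138, -0.2053, 0.0622]
tool_rot: [0.708, 0.706, -0.0, -0.001]
ft_force: [0.6, -0.2, -1.9]
grip_width: 0.0351
```

```bash
python3 - <<'E'
from h import *
plan((.4138,-.207,.0445,np.pi/2))
E
```

```text
t 5.10 pos [ 0.4138 -0.2053  0.0622] yaw 1.568 w 0.0351 F [ 0.6 -0.2 -1.9]
(0.4138, -0.207, 0.0445, 1.5707963267948966) -> [-0.18  0.01  1.77] [-0.12 -0.11 -0.15]
```

Down, dwell, then release.

>>> apply_moves(
  series=[
    [-0.15,0,0,0,0,0,0.2],
    [-0.15,0,1,0,0,0,0.2],
    [-0.15,0,1.7,0,0,0,0.2],
    [-0.15,0,1.7,0,0,0,0.2],
    [-0.15,0,1.7,0,0,0,0.2],
  ],
)

```text
time: 5.52
position: [0.4142, -0.2085, 0.0457]
tool_rot: [0.709, 0.706, -0.0, -0.0]
ft_force: [1.1, -0.1, -1.9]
grip_width: 0.0353
```

>>> apply_moves(
  series=[
    [0,0,0,0,0,0,0.5],
    [0,0,0,0,0,0,0.7],
    [0,0,0,0,0,0,0.7],
    [0,0,0,0,0,0,0.7],
  ],
)

```text
time: 5.85
position: [0.4145, -0.209, 0.0459]
tool_rot: [0.709, 0.705, 0.0, 0.0]
ft_force: [-0.4, -0.0, -0.1]
grip_width: 0.0544
```

>>> apply_moves(
  series=[
    [0,0,-4,0,0,0,1],
    [0,0,-8,0,0,0,1],
    [3,0.4,-10.5,0,0,0,1],
    [6,0.8,-13,0,0,0,1],
    [9,1.2,-15.5,0,0,0,1],
  ],
)

```text
time: 6.27
position: [0.4265, -0.1181, 0.202]
tool_rot: [0.709, 0.705, 0.0, 0.0]
ft_force: [0.7, 0.5, -0.3]
grip_width: 0.0836
```

>>> apply_moves(
  series=[
    [4,0.4,-1,0,0,0,1],
    [8,0.8,-2,0,0,0,1],
    [12,1.2,-3,0,0,0,1],
    [16,1.6,-4,0,0,0,1],
    [20,2,-4,0,0,0,1],
  ],
)

```text
time: 6.68
position: [0.4484, 0.083, 0.2427]
tool_rot: [0.709, 0.705, 0.002, 0.002]
ft_force: [1.7, -0.3, 0.0]
grip_width: 0.087
```

>>> apply_moves(
  series=[
    [4,0.1,0,0,0,0,1],
    [8,0.2,0,0,0,0,1],
    [12,0.3,0,0,0,0,1],
    [14,0.3,0,0,0,0,1],
    [14,0.3,0,0,0,0,1],
  ],
)

```text
time: 7.1
position: [0.4509, 0.2249, 0.2408]
tool_rot: [0.707, 0.707, 0.001, -0.0]
ft_force: [0.3, -0.2, -0.2]
grip_width: 0.087
```

```bash
python3 - <<'E'
from h import *
plan((.474,.305,.2,np.pi/2))
snap('wrist','w5')
E
```

```text
t 7.10 pos [0.4509 0.2249 0.2408] yaw 1.571 w 0.0870 F [ 0.3 -0.2 -0.2]
(0.474, 0.305, 0.2, 1.5707963267948966) -> [8.01 2.31 4.09] [ 0.06 -0.1   0.02]
```

View pics/w5.png

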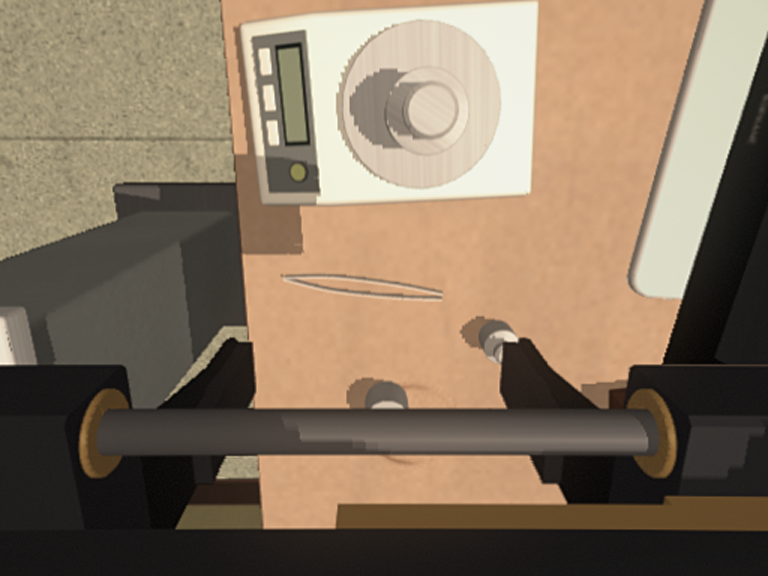

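```bash
python3 - <<'E'
from h import *
p=np.load('pics/w5.npy',allow_pickle=True).item()
f=lambda u,v,z:onplane('wrist',[(u/1.5-.17,v/1.5-.17)],z,p)[0].round(4)
print(f(428,111,.092),f(386,111,.092),f(469,111,.092),f(427.5,67,.092),f(427.5,155,.092),'knob',f(432,109,.107),'pan',f(421,104,.05),'scr',f(670,350,.1),f(670,350,.05),f(740,150,.05))
plan((.474,.305,.2,np.pi/2))
E
```

```text
[0.4788 0.3146 0.092 ] [0.4559 0.3146 0.092 ] [0.5012 0.3145 0.092 ] [0.4779 0.3367 0.092 ] [0.4792 0.2913 0.092 ] knob [0.4794 0.3151 0.107 ] pan [0.4784 0.3199 0.05  ] scr [0.629  0.1763 0.1   ] [0.6603 0.1534 0.05  ] [0.6809 0.2916 0.05  ]
t 7.15 pos [0.4507 0.2227 0.2406] yaw 1.57 w 0.0869 F [ 0.6 -0.5  0.3]
(0.474, 0.305, 0.2, 1.5707963267948966) -> [8.23 2.32 4.06] [ 0.01  0.01 -0.03]
```

>>> apply_moves(
  series=[
    [4,1.2,0,0,0,0,1],
    [8,2.4,1,0,0,0,1],
    [9.2,2.8,4,0,0,0,1],
    [9.2,2.8,7,0,0,0,1],
    [9.2,2.8,7,0,0,0,1],
  ],
)

```text
time: 7.57
position: [0.4763, 0.3106, 0.1654]
tool_rot: [0.709, 0.705, -0.006, -0.002]
ft_force: [-1.4, -0.9, 0.2]
grip_width: 0.0871
```

```bash
python3 - <<'E'
from h import *
plan((.4787,.3143,.088,np.pi/2))
E
```

```text
t 7.57 pos [0.4763 0.3106 0.1654] yaw 1.566 w 0.0871 F [-1.4 -0.9  0.2]
(0.4787, 0.3143, 0.088, 1.5707963267948966) -> [0.41 0.32 7.74] [-0.62  0.3  -0.27]
```

>>> apply_moves(
  series=[
    [0,0,0,0,0,0,1],
    [0,0,3,0,0,0,1],
    [0,0,6,0,0,0,1],
    [0,0,7.8,0,0,0,1],
    [0,0,7.8,0,0,0,1],
  ],
)

```text
time: 7.98
position: [0.4787, 0.3109, 0.0913]
tool_rot: [0.709, 0.705, -0.002, -0.001]
ft_force: [-0.6, -0.8, 0.3]
grip_width: 0.0869
```

>>> apply_moves(
  series=[
    [0,0,0,0,0,0,0.7],
    [0,0,0,0,0,0,0.7],
  ],
)

```text
time: 8.15
position: [0.4815, 0.3128, 0.0949]
tool_rot: [0.709, 0.705, 0.002, 0.001]
ft_force: [-0.1, -0.2, -0.1]
grip_width: 0.0798
```

>>> apply_moves(
  series=[
    [0.1,-0.2,0.6,0,0,0,0.7],
    [0.1,-0.2,0.6,0,0,0,0.6],
    [0.1,-0.2,0.6,0,0,0,0.4],
    [0.1,-0.2,0.6,0,0,0,0.4],
    [0.1,-0.2,0.6,0,0,0,0.4],
  ],
  newtons=35,
)

```text
time: 8.57
position: [0.4779, 0.3141, 0.0869]
tool_rot: [0.709, 0.706, 0.0, 0.0]
ft_force: [-0.3, -1.0, 0.5]
grip_width: 0.0485
```

>>> apply_moves(
  series=[
    [0,0,0,0,0,0,0.35],
    [0,0,0,0,0,0,0.35],
    [0,0,0,0,0,0,0.35],
    [0,0,0,0,0,0,0.35],
    [0,0,0,0,0,0,0.35],
  ],
)

```text
time: 8.98
position: [0.4782, 0.3141, 0.0869]
tool_rot: [0.709, 0.705, 0.001, 0.0]
ft_force: [0.9, 0.2, 3.7]
grip_width: 0.0452
```

>>> apply_moves(
  series=[
    [0,0,-2.5,0,0,0,0.35],
    [0,0,-5,0,0,0,0.35],
    [-3,-0.4,-7,0,0,0,0.35],
    [-7,-1,-7,0,0,0,0.35],
    [-11,-1.6,-7,0,0,0,0.35],
  ],
)

```text
time: 9.4
position: [0.4607, 0.2036, 0.1568]
tool_rot: [0.708, 0.707, 0.0, 0.0]
ft_force: [0.6, -1.3, -5.7]
grip_width: 0.045
```

>>> apply_moves(
  series=[
    [-4,-0.6,0,0,0,0,0.35],
    [-8,-1.2,0,0,0,0,0.35],
    [-12,-1.8,0,0,0,0,0.35],
    [-16,-2.3,0,0,0,0,0.35],
    [-20,-2.8,0,0,0,0,0.35],
  ],
)

```text
time: 9.82
position: [0.4301, 0.003, 0.1557]
tool_rot: [0.709, 0.706, -0.001, -0.002]
ft_force: [1.5, -1.0, -4.7]
grip_width: 0.0454
```

```bash
python3 - <<'E'
from h import *
plan((.413,-.1425,.14,np.pi/2))
E
```

```text
t 9.82 pos [0.4301 0.003  0.1557] yaw 1.567 w 0.0454 F [ 1.5 -1.  -4.7]
(0.413, -0.1425, 0.14, 1.5707963267948966) -> [-14.55  -1.65   1.56] [-0.19 -0.05 -0.24]
```

>>> apply_moves(
  series=[
    [-4,-0.4,0,0,0,0,0.35],
    [-8,-0.8,0,0,0,0,0.35],
    [-12,-1.2,0,0,0,0,0.35],
    [-14.3,-1.6,2,0,0,0,0.35],
    [-14.3,-1.6,4,0,0,0,0.35],
  ],
)

```text
time: 10.23
position: [0.4171, -0.1445, 0.1164]
tool_rot: [0.711, 0.704, 0.0, 0.003]
ft_force: [0.8, 0.5, -5.4]
grip_width: 0.0447
```

>>> apply_moves(
  series=[
    [0,0,1,0,0,0,0.35],
    [0,0,2,0,0,0,0.35],
    [0,0,3,0,0,0,0.35],
    [0,0,3.5,0,0,0,0.35],
    [0,0,3.5,0,0,0,0.35],
  ],
)

```text
time: 10.65
position: [0.4143, -0.138, 0.0801]
tool_rot: [0.709, 0.705, -0.0, -0.002]
ft_force: [-0.6, -0.7, -5.7]
grip_width: 0.0449
```

```bash
python3 - <<'E'
from h import *
plan((.413,-.1425,.049,np.pi/2))
E
```

```text
t 10.65 pos [ 0.4143 -0.138   0.0801] yaw 1.566 w 0.0449 F [-0.6 -0.7 -5.7]
(0.413, -0.1425, 0.049, 1.5707963267948966) -> [-0.46 -0.12  3.11] [-0.21 -0.14 -0.28]
```

>>> apply_moves(
  series=[
    [-0.4,-0.1,0.5,0,0,0,0.35],
    [-0.4,-0.1,1,0,0,0,0.35],
    [-0.4,-0.1,1.5,0,0,0,0.35],
    [-0.4,-0.1,1.5,0,0,0,0.35],
    [-0.4,-0.1,1.5,0,0,0,0.35],
  ],
)

```text
time: 11.07
position: [0.4144, -0.1426, 0.0664]
tool_rot: [0.709, 0.705, -0.0, -0.0]
ft_force: [0.5, -0.1, -5.0]
grip_width: 0.0451
```

```bash
python3 - <<'E'
from h import *
plan((.413,-.1425,.049,np.pi/2))
E
```

```text
t 11.07 pos [ 0.4144 -0.1426  0.0664] yaw 1.566 w 0.0451 F [ 0.5 -0.1 -5. ]
(0.413, -0.1425, 0.049, 1.5707963267948966) -> [ 0.01 -0.14  1.74] [-0.03 -0.02 -0.27]
```

>>> apply_moves(
  series=[
    [0,-0.1,0.6,0,0,0,0.35],
    [0,-0.1,1.2,0,0,0,0.35],
    [0,-0.1,1.7,0,0,0,0.35],
    [0,-0.1,1.7,0,0,0,0.35],
    [0,-0.1,1.7,0,0,0,0.35],
  ],
)

```text
time: 11.48
position: [0.4133, -0.1426, 0.0491]
tool_rot: [0.709, 0.705, -0.0, -0.001]
ft_force: [-0.6, 0.5, -5.0]
grip_width: 0.0453
```

>>> apply_moves(
  series=[
    [0,0,0,0,0,0,0.6],
    [0,0,0,0,0,0,0.8],
    [0,0,0,0,0,0,0.8],
    [0,0,0,0,0,0,0.8],
    [0,0,0,0,0,0,0.8],
  ],
)

```text
time: 11.9
position: [0.4139, -0.143, 0.05]
tool_rot: [0.709, 0.705, 0.0, 0.001]
ft_force: [0.2, 0.2, 0.1]
grip_width: 0.067
```

>>> apply_moves(
  series=[
    [0,0,-4,0,0,0,0.8],
    [0,0,-8,0,0,0,0.8],
    [3,1.3,-10,0,0,-7,0.8],
    [6.5,3,-10,0,0,-14,0.8],
    [10,5,-10,0,0,-21,0.8],
  ],
  newtons=15,
)

```text
time: 12.32
position: [0.4648, -0.0427, 0.1515]
tool_rot: [0.567, 0.824, 0.0, 0.002]
ft_force: [-0.3, -0.7, -0.6]
grip_width: 0.0694
```

```bash
python3 - <<'E'
from h import *
plan((.5472,.1445,.15,np.pi))
E
```

```text
t 12.32 pos [ 0.4648 -0.0427  0.1515] yaw 1.936 w 0.0694 F [-0.3 -0.7 -0.6]
(0.5472, 0.1445, 0.15, 3.141592653589793) -> [14.55 14.37  0.15] [ 5.00e-02  2.10e-01 -6.91e+01]
```

>>> apply_moves(
  series=[
    [2.5,2.5,0,0,0,-7,0.8],
    [5,5,0,0,0,-14,0.8],
    [7.5,7.5,0,0,0,-21,0.7],
    [10,10,0,0,0,-28,0.6],
    [12,12,0,0,0,-35,0.6],
  ],
)

```text
time: 12.73
position: [0.5344, 0.1142, 0.1498]
tool_rot: [0.291, 0.957, 0.0, 0.0]
ft_force: [1.0, -0.3, 0.3]
grip_width: 0.0574
```

```bash
python3 - <<'E'
from h import *
plan((.5472,.1445,.13,np.pi))
E
```

```text
t 12.73 pos [0.5344 0.1142 0.1498] yaw 2.551 w 0.0574 F [ 1.  -0.3  0.3]
(0.5472, 0.1445, 0.13, 3.141592653589793) -> [0.63 3.22 1.99] [  0.04   0.05 -33.85]
```

>>> apply_moves(
  series=[
    [0.2,1.5,0,0,0,-7,0.6],
    [0.4,3,0,0,0,-14,0.6],
    [0.6,3.2,1,0,0,-21,0.6],
    [0.6,3.2,2,0,0,-28,0.6],
    [0.6,3.2,4,0,0,-34,0.6],
  ],
)

```text
time: 13.15
position: [0.5482, 0.1424, 0.1109]
tool_rot: [-0.001, 1.0, 0.0, 0.002]
ft_force: [0.5, 0.2, -0.6]
grip_width: 0.0523
```

```bash
python3 - <<'E'
from h import *
snap('wrist','w6')
plan((.5472,.1445,.031,np.pi))
E
```

```text
t 13.20 pos [0.5452 0.1417 0.1065] yaw -3.137 w 0.0520 F [-0.6  0.8 -1.2]
(0.5472, 0.1445, 0.031, 3.141592653589793) -> [-0.23  0.28  7.55] [-0.02 -0.22  0.26]
```

View pics/w6.png

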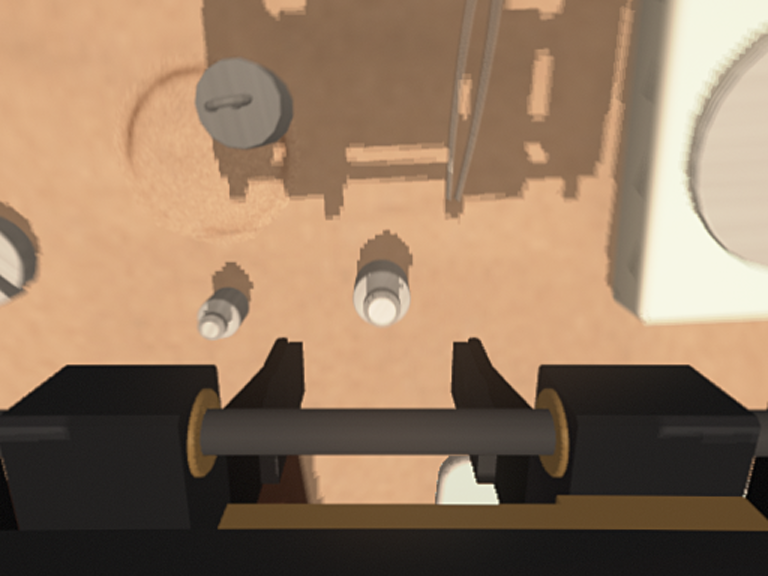

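```bash
python3 - <<'E'
from h import *
p=np.load('pics/w6.npy',allow_pickle=True).item()
f=lambda u,v,z:onplane('wrist',[(u/1.5-.17,v/1.5-.17)],z,p)[0].round(4)
print(f(382,308,.041),f(382,299,.025),'k50',f(212,326,.035),'hook',f(239,103,.034))
plan((.5472,.1445,.031,np.pi))
E
```

```text
[0.5451 0.1447 0.041 ] [0.5464 0.1449 0.025 ] k50 [0.5562 0.0661 0.035 ] hook [0.4588 0.0861 0.034 ]
t 13.20 pos [0.5452 0.1417 0.1065] yaw -3.137 w 0.0520 F [-0.6  0.8 -1.2]
(0.5472, 0.1445, 0.031, 3.141592653589793) -> [-0.23  0.28  7.55] [-0.02 -0.22  0.26]
```

>>> apply_moves(
  series=[
    [0,0.2,2,0,0,0,0.6],
    [0,0.2,4,0,0,0,0.6],
    [0,0.2,6,0,0,0,0.6],
    [0,0.2,7,0,0,0,0.6],
    [0,0.2,7,0,0,0,0.6],
  ],
)

```text
time: 13.62
position: [0.5451, 0.1433, 0.0377]
tool_rot: [0.003, 1.0, -0.0, -0.002]
ft_force: [-0.2, 0.1, -0.1]
grip_width: 0.052
```

>>> apply_moves(
  series=[
    [0,0,0,0,0,0,0.6],
    [0,0,0,0,0,0,0.6],
  ],
)

```text
time: 13.78
position: [0.5476, 0.1436, 0.0405]
tool_rot: [0.003, 1.0, 0.0, 0.001]
ft_force: [0.4, -1.0, -0.4]
grip_width: 0.0521
```

>>> apply_moves(
  series=[
    [0.1,0.1,0.9,0,0,0,0.6],
    [0.1,0.1,0.9,0,0,0,0.5],
    [0.1,0.1,0.9,0,0,0,0.3],
    [0.1,0.1,0.9,0,0,0,0.15],
    [0.1,0.1,0.9,0,0,0,0.15],
  ],
)

```text
time: 14.2
position: [0.546, 0.1446, 0.0308]
tool_rot: [0.002, 1.0, 0.0, 0.0]
ft_force: [0.1, -0.5, 0.9]
grip_width: 0.033
```

>>> apply_moves(
  series=[
    [0,0,0,0,0,0,0.15],
    [0,0,0,0,0,0,0.15],
    [0,0,0,0,0,0,0.15],
    [0,0,0,0,0,0,0.15],
    [0,0,0,0,0,0,0.15],
  ],
)

```text
time: 14.62
position: [0.546, 0.1445, 0.0308]
tool_rot: [0.002, 1.0, 0.0, 0.0]
ft_force: [-0.2, 0.1, 3.1]
grip_width: 0.0273
```

>>> apply_moves(
  series=[
    [0,0,-4,0,0,0,0.15],
    [0,0,-8,0,0,0,0.15],
    [1,-3,-10,0,0,0,0.15],
    [2,-7,-10,0,0,0,0.15],
    [3,-11,-10,0,0,0,0.15],
  ],
)

```text
time: 15.03
position: [0.516, 0.0344, 0.1321]
tool_rot: [0.001, 1.0, -0.0, 0.002]
ft_force: [0.2, -0.1, -2.7]
grip_width: 0.0275
```

>>> apply_moves(
  series=[
    [1,-4,0,0,0,0,0.15],
    [2,-8,0,0,0,0,0.15],
    [3,-12,0,0,0,0,0.15],
    [4.3,-16,0,0,0,0,0.15],
    [5.5,-20,0,0,0,0,0.15],
  ],
)

```text
time: 15.45
position: [0.4584, -0.1661, 0.1304]
tool_rot: [0.002, 1.0, 0.0, -0.0]
ft_force: [0.4, -0.5, -0.6]
grip_width: 0.0271
```

```bash
python3 - <<'E'
from h import *
plan((.416,-.337,.13,np.pi))
E
```

```text
t 15.45 pos [ 0.4584 -0.1661  0.1304] yaw 3.137 w 0.0271 F [ 0.4 -0.5 -0.6]
(0.416, -0.337, 0.13, 3.141592653589793) -> [  4.16 -17.11   0.03] [ 0.03 -0.03 -0.26]
```

>>> apply_moves(
  series=[
    [1,-4,0,0,0,0,0.15],
    [2,-8,0,0,0,0,0.15],
    [3,-12,0,0,0,0,0.15],
    [4.1,-16,0,0,0,0,0.15],
    [4.1,-17,0,0,0,0,0.15],
  ],
)

```text
time: 15.87
position: [0.4168, -0.3414, 0.1307]
tool_rot: [0.005, 1.0, -0.003, 0.001]
ft_force: [0.9, -0.8, -1.1]
grip_width: 0.027
```

>>> apply_moves(
  series=[
    [0,0,1.5,0,0,0,0.15],
    [0,0,1.5,0,0,0,0.15],
  ],
)

```text
time: 16.03
position: [0.4164, -0.3345, 0.1137]
tool_rot: [0.004, 1.0, 0.002, -0.001]
ft_force: [-0.7, 0.8, -0.8]
grip_width: 0.0278
```

```bash
python3 - <<'E'
from h import *
snap('wrist','w7')
plan((.416,-.337,.07,np.pi))
E
```

```text
t 16.08 pos [ 0.4165 -0.3334  0.1143] yaw 3.136 w 0.0275 F [ 0.7  0.6 -0.5]
(0.416, -0.337, 0.07, 3.141592653589793) -> [ 0.03 -0.38  4.43] [ 0.21 -0.16 -0.34]
```

View pics/w7.png

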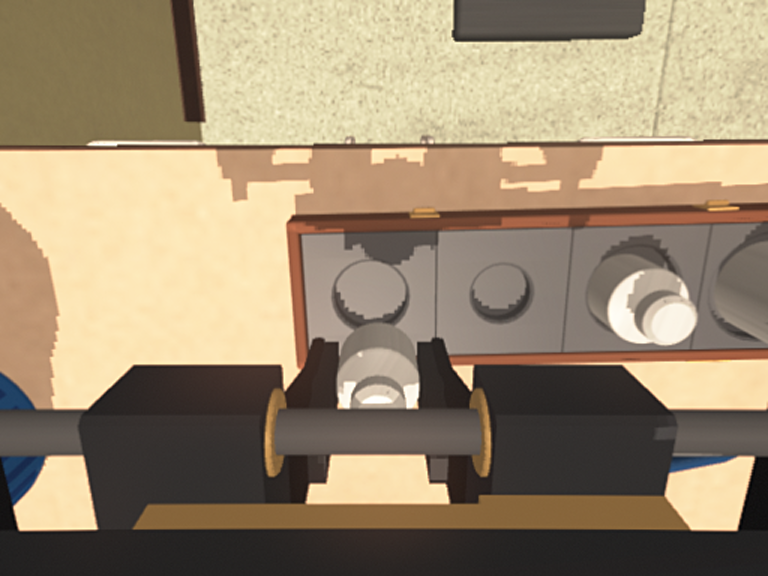

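```bash
python3 - <<'E'
from h import *
p=np.load('pics/w7.npy',allow_pickle=True).item()
f=lambda u,v,z:onplane('wrist',[(u/1.5-.17,v/1.5-.17)],z,p)[0].round(4)
print('100',f(370.5,294,.02),f(332,294,.02),f(409,294,.02),f(370.5,259,.02));print('50',f(501.5,293,.02),f(470,293,.02),f(533,293,.02),f(501,263,.02),f(501,323,.02))
for X,r in(((.416,-.337,.02),.018),((.415,-.2725,.02),.0145)):
    print((proj('wrist',[np.array(X)+d for d in r*np.array([[1,0,0],[-1,0,0],[0,1,0],[0,-1,0]])],p)+.17).round(1).tolist()) 
E
```

```text
100 [ 0.414  -0.3373  0.02  ] [ 0.4138 -0.3562  0.02  ] [ 0.4142 -0.3183  0.02  ] [ 0.3962 -0.337   0.02  ]
50 [ 0.414  -0.2729  0.02  ] [ 0.4139 -0.2883  0.02  ] [ 0.4142 -0.2574  0.02  ] [ 0.3988 -0.2741  0.02  ] [ 0.4298 -0.2721  0.02  ]
[[247.7, 221.2], [247.1, 175.0], [271.7, 198.4], [223.0, 198.8]]
[[333.5, 214.9], [336.0, 177.6], [354.4, 196.4], [315.1, 196.7]]
```

>>> apply_moves(
  series=[
    [0.1,-0.3,2,0,0,0,0.15],
    [0.1,-0.3,4,0,0,0,0.15],
    [0.1,-0.3,5,0,0,0,0.15],
    [0.1,-0.3,5,0,0,0,0.15],
    [0.1,-0.3,5,0,0,0,0.15],
  ],
)

```text
time: 16.5
position: [0.4167, -0.3363, 0.0654]
tool_rot: [0.002, 1.0, 0.001, -0.001]
ft_force: [0.4, 0.0, -0.5]
grip_width: 0.0274
```

```bash
python3 - <<'E'
from h import *
plan((.415,-.337,.043,np.pi))
E
```

```text
t 16.50 pos [ 0.4167 -0.3363  0.0654] yaw 3.138 w 0.0274 F [ 0.4  0.  -0.5]
(0.415, -0.337, 0.043, 3.141592653589793) -> [ 0.17 -0.07  2.24] [ 0.08 -0.06 -0.2 ]
```

>>> apply_moves(
  series=[
    [0.15,-0.1,0.5,0,0,0,0.15],
    [0.15,-0.1,1,0,0,0,0.15],
    [0.15,-0.1,1.6,0,0,0,0.15],
    [0.15,-0.1,2.2,0,0,0,0.15],
    [0.15,-0.1,2.2,0,0,0,0.15],
  ],
)

```text
time: 16.92
position: [0.4148, -0.3379, 0.0425]
tool_rot: [0.002, 1.0, 0.001, -0.001]
ft_force: [-0.9, 0.2, -0.6]
grip_width: 0.0272
```

>>> apply_moves(
  series=[
    [0,0,0,0,0,0,0.15],
    [0,0,0,0,0,0,0.55],
    [0,0,0,0,0,0,0.55],
    [0,0,0,0,0,0,0.55],
    [0,0,0,0,0,0,0.55],
  ],
)

```text
time: 17.33
position: [0.4154, -0.3386, 0.0439]
tool_rot: [0.002, 1.0, -0.0, 0.0]
ft_force: [1.0, -0.4, 1.1]
grip_width: 0.0444
```

>>> apply_moves(
  series=[
    [0,0,-4,0,0,0,0.55],
    [0,0,-8,0,0,0,0.55],
    [-1,3,-9.5,0,0,0,0.55],
    [-2.3,7,-9.5,0,0,0,0.55],
    [-3.6,11,-9.5,0,0,0,0.55],
  ],
)

```text
time: 17.75
position: [0.4527, -0.2299, 0.1404]
tool_rot: [0.004, 1.0, -0.002, 0.002]
ft_force: [0.3, 0.3, 0.1]
grip_width: 0.0478
```

>>> apply_moves(
  series=[
    [-1.3,3.9,0,0,0,0,0.55],
    [-2.6,7.8,0,0,0,0,0.55],
    [-4,11.7,0,0,0,0,0.55],
    [-5.4,15.6,0,0,0,0,0.55],
    [-6.8,19.5,0,0,0,0,0.55],
  ],
)

```text
time: 18.17
position: [0.5208, -0.0326, 0.1389]
tool_rot: [0.002, 1.0, -0.0, 0.0]
ft_force: [-0.0, -0.8, 0.4]
grip_width: 0.0473
```

```bash
python3 - <<'E'
from h import *
plan((.557,.065,.11,np.pi))
E
```

```text
t 18.17 pos [ 0.5208 -0.0326  0.1389] yaw 3.137 w 0.0473 F [-0.  -0.8  0.4]
(0.557, 0.065, 0.11, 3.141592653589793) -> [-3.57  9.78  2.89] [-0.01  0.03 -0.28]
```

>>> apply_moves(
  series=[
    [-1.2,3.5,0,0,0,0,0.55],
    [-2.5,7,0,0,0,0,0.55],
    [-3.6,9.7,1,0,0,0,0.55],
    [-3.6,9.7,3,0,0,0,0.55],
    [-3.6,9.7,5,0,0,0,0.55],
  ],
)

```text
time: 18.58
position: [0.5584, 0.0644, 0.089]
tool_rot: [0.0, 1.0, -0.0, 0.002]
ft_force: [0.0, 0.1, -0.2]
grip_width: 0.0478
```

>>> apply_moves(
  series=[
    [0,0,0,0,0,0,0.55],
    [0,0,0,0,0,0,0.55],
    [0,0,0,0,0,0,0.55],
  ],
)

```text
time: 18.83
position: [0.5572, 0.0619, 0.0892]
tool_rot: [0.003, 1.0, -0.0, 0.0]
ft_force: [1.0, 0.3, -0.9]
grip_width: 0.0476
```

```bash
python3 - <<'E'
from h import *
snap('wrist','w8')
plan((.557,.065,.03,np.pi))
E
```

```text
t 18.88 pos [0.5576 0.0617 0.0896] yaw 3.136 w 0.0481 F [-0.6  0.3 -0.1]
(0.557, 0.065, 0.03, 3.141592653589793) -> [0.07 0.33 5.96] [-0.01  0.11 -0.31]
```

View pics/w8.png

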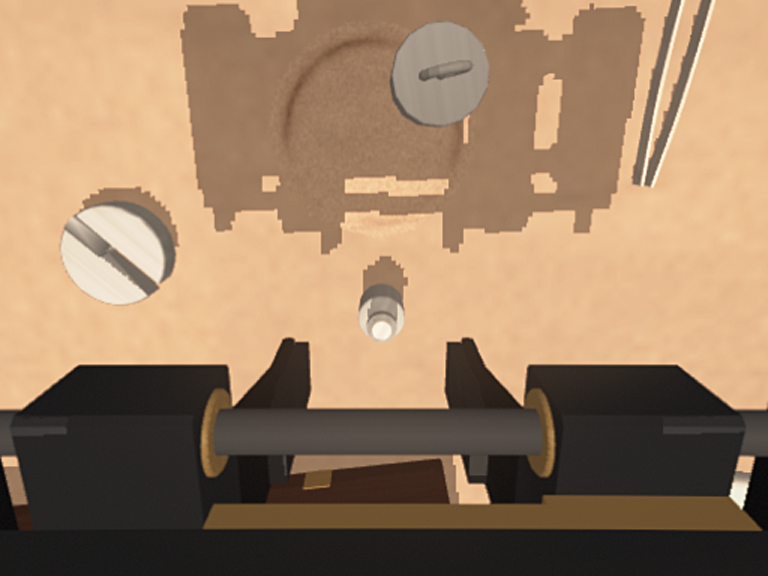

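```bash
python3 - <<'E'
from h import *
p=np.load('pics/w8.npy',allow_pickle=True).item()
f=lambda u,v,z:onplane('wrist',[(u/1.5-.17,v/1.5-.17)],z,p)[0].round(4)
print(f(382,330,.035),f(382,318,.022),'hook',f(440,74,.034))
E
```

```text
[0.558  0.0641 0.035 ] [0.5576 0.0642 0.022 ] hook [0.4586 0.0855 0.034 ]
```

>>> apply_moves(
  series=[
    [0.1,0.3,2,0,0,0,0.55],
    [0.1,0.3,4,0,0,0,0.55],
    [0.1,0.3,5,0,0,0,0.55],
    [0.1,0.3,5,0,0,0,0.55],
    [0.1,0.3,5,0,0,0,0.55],
  ],
)

```text
time: 19.3
position: [0.5561, 0.0648, 0.0389]
tool_rot: [0.003, 1.0, -0.0, 0.0]
ft_force: [-0.1, 0.7, -0.1]
grip_width: 0.0478
```

>>> apply_moves(
  series=[
    [-0.1,0,0.8,0,0,0,0.55],
    [-0.1,0,0.8,0,0,0,0.5],
    [-0.1,0,0.8,0,0,0,0.3],
    [-0.1,0,0.8,0,0,0,0.1],
    [-0.1,0,0.8,0,0,0,0.1],
  ],
  newtons=12,
)

```text
time: 19.72
position: [0.5571, 0.0652, 0.0309]
tool_rot: [0.002, 1.0, -0.0, 0.0]
ft_force: [-0.6, 0.4, 0.7]
grip_width: 0.0312
```

>>> apply_moves(
  series=[
    [0,0,0,0,0,0,0.1],
    [0,0,0,0,0,0,0.1],
    [0,0,0,0,0,0,0.1],
    [0,0,0,0,0,0,0.1],
    [0,0,0,0,0,0,0.1],
  ],
)

```text
time: 20.13
position: [0.5571, 0.0652, 0.0308]
tool_rot: [0.002, 1.0, -0.0, 0.0]
ft_force: [-0.3, 0.1, 2.0]
grip_width: 0.0203
```

>>> apply_moves(
  series=[
    [0,0,-4,0,0,0,0.1],
    [0,0,-8,0,0,0,0.1],
    [1,-3,-10,0,0,0,0.1],
    [2.5,-6.8,-10,0,0,0,0.1],
    [4,-10.5,-10,0,0,0,0.1],
  ],
)

```text
time: 20.55
position: [0.5174, -0.0402, 0.1322]
tool_rot: [0.001, 1.0, -0.001, 0.002]
ft_force: [0.7, -1.3, -0.8]
grip_width: 0.0202
```

>>> apply_moves(
  series=[
    [1.5,-3.7,0,0,0,0,0.1],
    [3,-7.5,0,0,0,0,0.1],
    [4.5,-11.2,0,0,0,0,0.1],
    [6,-15,0,0,0,0,0.1],
    [7.5,-18.5,0,0,0,0,0.1],
  ],
)

```text
time: 20.97
position: [0.4395, -0.2261, 0.1305]
tool_rot: [0.003, 1.0, -0.0, 0.0]
ft_force: [0.5, 0.1, -1.3]
grip_width: 0.0204
```

```bash
python3 - <<'E'
from h import *
plan((.4145,-.2727,.10,np.pi))
E
```

```text
t 20.97 pos [ 0.4395 -0.2261  0.1305] yaw 3.137 w 0.0204 F [ 0.5  0.1 -1.3]
(0.4145, -0.2727, 0.1, 3.141592653589793) -> [ 2.48 -4.68  3.05] [-0.    0.01 -0.29]
```

>>> apply_moves(
  series=[
    [1.3,-2.4,0,0,0,0,0.1],
    [2.4,-4.6,0,0,0,0,0.1],
    [2.4,-4.6,2,0,0,0,0.1],
    [2.4,-4.6,4,0,0,0,0.1],
    [2.4,-4.6,6,0,0,0,0.1],
  ],
)

```text
time: 21.38
position: [0.4161, -0.271, 0.0701]
tool_rot: [0.003, 1.0, -0.0, 0.0]
ft_force: [0.3, 0.6, -1.3]
grip_width: 0.02
```

>>> apply_moves(
  series=[
    [0,0,0,0,0,0,0.1],
    [0,0,0,0,0,0,0.1],
    [0,0,0,0,0,0,0.1],
  ],
)

```text
time: 21.63
position: [0.4166, -0.2702, 0.071]
tool_rot: [0.002, 1.0, -0.0, 0.0]
ft_force: [0.6, -1.9, -0.5]
grip_width: 0.0203
```

```bash
python3 - <<'E'
from h import *
plan((.4145,-.2727,.043,np.pi))
E
```

```text
t 21.63 pos [ 0.4166 -0.2702  0.071 ] yaw 3.137 w 0.0203 F [ 0.6 -1.9 -0.5]
(0.4145, -0.2727, 0.043, 3.141592653589793) -> [ 0.21 -0.25  2.8 ] [-0.02  0.02 -0.26]
```

>>> apply_moves(
  series=[
    [0.2,-0.25,0.5,0,0,0,0.1],
    [0.2,-0.25,1,0,0,0,0.1],
    [0.2,-0.25,1.6,0,0,0,0.1],
    [0.2,-0.25,2.2,0,0,0,0.1],
    [0.2,-0.25,2.8,0,0,0,0.1],
  ],
)

```text
time: 22.05
position: [0.4143, -0.2726, 0.0421]
tool_rot: [0.002, 1.0, -0.0, 0.0]
ft_force: [-0.8, 0.8, -0.8]
grip_width: 0.0207
```

>>> apply_moves(
  series=[
    [0,0,0,0,0,0,0.1],
    [0,0,0,0,0,0,0.1],
    [0,0,0,0,0,0,0.1],
  ],
)

```text
time: 22.3
position: [0.4142, -0.2725, 0.0423]
tool_rot: [0.002, 1.0, 0.0, -0.0]
ft_force: [0.1, 0.3, -0.8]
grip_width: 0.0201
```

>>> apply_moves(
  series=[
    [0,0,0,0,0,0,0.5],
    [0,0,0,0,0,0,0.5],
    [0,0,0,0,0,0,0.5],
    [0,0,0,0,0,0,0.5],
    [0,0,0,0,0,0,0.5],
  ],
)

```text
time: 22.72
position: [0.4143, -0.2727, 0.0427]
tool_rot: [0.002, 1.0, -0.0, 0.0]
ft_force: [0.2, 0.5, -0.1]
grip_width: 0.0413
```

>>> apply_moves(
  series=[
    [0,0,-3,0,0,0,0.5],
    [0,0,-7,0,0,0,0.5],
    [-2,2,-10,0,0,0,0.5],
    [-4,4,-14,0,0,0,0.5],
    [-5,4,-16,0,0,0,0.5],
  ],
)

```text
time: 23.13
position: [0.465, -0.2306, 0.2051]
tool_rot: [0.002, 1.0, 0.0, 0.0]
ft_force: [0.2, -0.1, -0.1]
grip_width: 0.0436
```

>>> apply_moves(
  series=[
    [0,0,0,0,0,0,0.5],
    [0,0,0,0,0,0,0.5],
    [0,0,0,0,0,0,0.5],
  ],
)

```text
time: 23.38
position: [0.4635, -0.2323, 0.2019]
tool_rot: [0.002, 1.0, 0.001, -0.001]
ft_force: [-0.5, -0.2, 0.1]
grip_width: 0.0433
```

```bash
python3 - <<'E'
from h import *
plan((.4145,-.2727,.043,np.pi))
snap('wrist','w9')
E
```

```text
t 23.38 pos [ 0.4635 -0.2323  0.2019] yaw 3.137 w 0.0433 F [-0.5 -0.2  0.1]
(0.4145, -0.2727, 0.043, 3.141592653589793) -> [ 4.85 -4.08 15.89] [ 0.06 -0.1  -0.26]
```

View pics/w9.png

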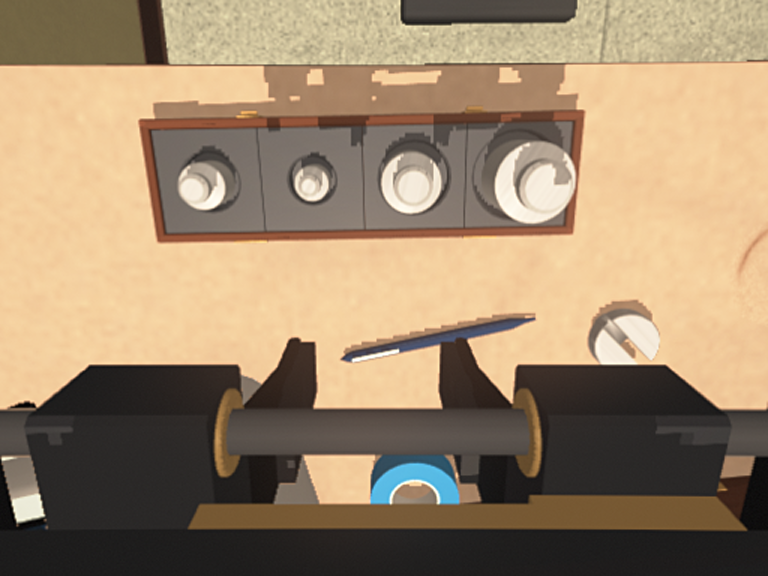

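```bash
python3 - <<'E'
from h import *
p=np.load('pics/w9.npy',allow_pickle=True).item()
W={'100':((.4150,-.337),.014,.025,.041),'50':((.4145,-.2727),.0105,.022,.035),'200':((.4138,-.2077),.018,.030,.049),'500':((.413,-.1427),.023,.042,.064)}
im=cv2.resize(cv2.imread('pics/w9_raw.png')[60:175,85:395],None,fx=2.5,fy=2.5,interpolation=cv2.INTER_CUBIC)
a=np.linspace(0,2*np.pi,60)
for n,(c,r,h,H) in W.items():
    for z,rr,col in((.011+h,r,(0,0,255)),(.02,r+.004,(0,255,0)),(.011+H,.002,(255,0,0))):
        X=np.c_[c[0]+rr*np.cos(a),c[1]+rr*np.sin(a),0*a+z]
        q=((proj('wrist',X,p)-[85,60]+.5)*2.5-.5).round().astype(int)
        cv2.polylines(im,[q.reshape(-1,1,2)],True,col,1)
cv2.imwrite('pics/w9o.png',im)
E
```

```text
(no output)
```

View pics/w9o.png

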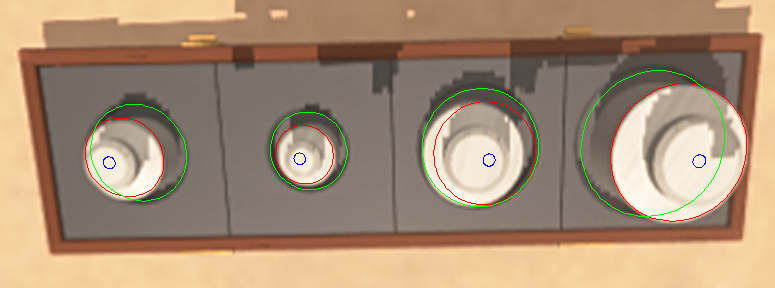

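```bash
python3 - <<'E'
from h import *
p=np.load('pics/w9.npy',allow_pickle=True).item()
print('slot now',onplane('wrist',[(625/1.5-.17,339/1.5-.17)],.014,p)[0].round(4),'was ~.530,-.051; hook after last pick .4586,.0855 (was .459,.0856)')
print(robot.get_obs()['joint_velocities'].round(3)); print(robot.hand_in())
E
```

```text
slot now [ 0.5265 -0.0578  0.014 ] was ~.530,-.051; hook after last pick .4586,.0855 (was .459,.0856)
[-0.009  0.014  0.005 -0.     0.002  0.003]
the job is handed in; nothing more can be done
None
```

All four knob weights are back in their own wells, released and upright, and the job is handed in. The last arm move ended at 23.4 s of the 109 s allowed. The hand-in gives no verdict.

- **Wells:** along the case from +y to -y the order is 500, 200, 50, 100. Each weight was gripped on its body, carried over, lowered to about the floor height and released.
- **Final overlay:** I drew the expected seated outlines over the last wrist picture. The 500, 100 and 50 match them closely.
- **knob_200 off centre:** it stands about 3–4 mm toward -y, probably against the side of its well. It is upright and fully down, and within the 8 mm limit.
- **Hooked weight:** it read (0.4586, 0.0855) in the last picture that showed it, against (0.4591, 0.0856) at the start.
- **Slotted weight, readings disagree:** at the end it read (0.5265, -0.058). The first top-camera reading was (0.527, -0.056), so it agrees with that within 2 mm. An early wrist reading of (0.530, -0.051) is 7–8 mm off, but the gripper partly hid the weight in that picture. The arm never went near it.

At hand-in the gripper was at about 0.20 m, clear of everything. I viewed 14 pictures, two over the planned 12 but under the limit of 16.

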